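# Feeler-gauge check of two sliding-door guides

## Robot

A 6-joint arm with a two-finger parallel gripper is mounted at the origin on the work surface. World frame = base frame: x ahead of the robot, y to its left, z up, the work surface at z = 0. Lengths are in mm, angles in rad, forces in N, time in s.
With the tool pointing down it reaches from about 275 to 750 mm from the base axis. Payload 10.2 kg.
Tool frame: the origin (TCP) lies at the very end of the fingers, on their centre line; the grasp point (between the pads) lies 19 mm behind it; z points along the fingers, y is the line along which they close (so a half turn about z gives the same grasp; the last joint's range is limited). The gripper opens to 85 mm and grips with 20 to 120 N. Pads are 22 mm wide; open, the fingers measure 114 mm over their backs; the gripper's body (76 mm by 85 mm) begins 54 mm behind the grasp point. The pads swing forward as they close: fully open they stand 13 mm farther back than shut.
Start: joints at [1.122, 0.313, 1.498, -0, 1.331, -0.223], TCP at [117.553, 511.676, 231.294] pointing down, gripper open.
Joint ranges: [-2.94, 2.94], [-0.97, 2.17], [0.19, 2.56], [-1.23, 4.37], [0.02, 3.11], [-2.88, 2.88]. Speed limits (rad/s): [2.39, 2.39, 3.01, 3.14, 3.14, 3.14].

## Interface

Orientations are given as a unit quaternion [w, x, y, z].
In Python, from rig import ctrl gives the robot as it stands.
- The arm moves only by the shell command python3 -m pendant 'ROWS' [FORCE]. ROWS is JSON, a list that holds one entry, the list of rows, each a list of 5 numbers: the shift along the tool's x, y, z normalised to -1 to 1, where 1 is 200 mm, then the turn about the tool's z normalised to -1 to 1, where 1 is pi rad, then the opening, from 0 (shut) to 1 (fully open). In form: [[[dx, dy, dz, spin, hand], ...]]. A call has 1 to 12 rows; each row is the pose to reach, as a shift and turn from the pose commanded when the call began, along the tool's axes at that moment, turning the shorter way round; what a row does not reach only later rows make up. A row lasts 1/10 s, in which the tool goes at most 50 mm and 8.59 degrees, less where a joint would pass 70% of its speed; a pose out of reach is approached as far as the arm can. A call with a number of a shift or a turn outside -1 to 1 is refused whole. A call with a gripper value outside its range is refused whole. The fingers move at their own pace and stop on an object; FORCE is the grip in N (left out, the last holds). Time passes only in rows, so rows that repeat a pose let the fingers close. It gives the time, the measured TCP pose, the force, the opening and the grip force at its end, in the units of the state.
- ctrl.sense(): the state, without advancing time (a new reading comes with each control period).
- ctrl.capture(name): name is "scene" or "top"; returns (picture, depth): 480x640x3 uint8, blue, green, red; 480x640 float32, mm along the optical axis (not along the pixel's ray), 0 where there is no reading.
- ctrl.get_calibration(name): a dict with "K" (3x3 intrinsics, pixels), "D" ([k1, k2, p1, p2, k3] as OpenCV has them; the pictures are not rectified), "origin" and "rotation" of the camera in the world. Camera axes: x right, y down, z forward; pixel columns grow to the right and rows downward; lengths in mm; the calibration is good to about 2 mm. A picture is of the moment at which its call begins. get_calibration takes no time and is no camera call.
- ctrl.finish_job(): hands the job in; it is judged then, once.
The state is a dict: "time_s": time; "joints": joint angles; "dq": joint speeds; "tau": joint torques, N m; "eef_pos": TCP position; "ee_rot": TCP orientation; "force": force on the tool from outside, world axes, zero at the start; "wrist_torque": the same for the moment, N m; "grip_width": opening from 0.0 (shut) to 1.0 (fully open); "grip_force": force on a finger pad.
Only numpy, scipy, OpenCV 4.12 (cv2) and the standard library are available. Lean on these libraries where they do the work, as an engineer would, in place of code of your own. Each camera call takes 0.05 s, during which the arm holds its last target. There are 200 camera calls.

## Task

Check the two guides for the frosted sliding door with the yellow-handled feeler gauge. First lower its blade into the mouth of the black guide until it jams there; then slide the blade into the slot of the white guide all the way to the bottom and leave it standing there, released. Do not disturb the clear tumbler.

Things in the scene. Friction and masses are not known exactly. Their poses are not given: they have to be found in the camera images.
- gauge: Feeler gauge, 0.14 kg. Origin: mid tip of blade; z up to the handle, x across thickness, y across width. Blade 10 (x) by 40 (y) by 80 mm long, last 8 mm only 6 thick. Yellow handle 22 (x) by 46 (y) mm, 80 to 130 mm above origin: grip it from above, closing along x. Stands tip down in a fixed wooden stand, 55 mm high, slot 45 deep, 1.5 mm play: lift straight up 50 mm or more to clear.
- guide_black: Black door guide, 80 mm high, fixed to the shelf: base 80x100 mm, two walls with a slot between, 100 mm long, open at top and ends. Origin: centre of underside; y along the slot, x across it, z up. Flared lips (27 deg from vertical) narrow its mouth from 38 mm at the top to 16 mm at 58 mm height; below, the gap is 3 mm: too tight, an aligned blade jams, its tip on the two ledges 58 mm above the shelf.
- guide_white: White door guide, 80 mm high, fixed to the shelf: base 80x100 mm, two walls with a slot between, 100 mm long, open at top and ends. Origin: centre of underside; y along the slot, x across it, z up. Flared lips (27 deg from vertical) narrow its mouth from 38 mm at the top to 16 mm at 58 mm height, then straight down to its floor 10 mm above the shelf, on which a blade stands by itself.
- tumbler: Bystander: clear acrylic tumbler, 72 mm across the rim, 95 mm tall, loose, upright, about 0.12 kg. Origin: centre of its underside, z up.
Mind the look-alikes: they are no part of the job. Leave any orange look-alike of the guide_white alone. Leave any turquoise look-alike of the gauge alone.

How it is judged (in metres and radians):
On the way, in this order (a step that is already met when the one before it is completed fails the run):
1. the held blade is pressed into the mouth of the black guide, in line with the slot, and jams there (contact force between the fingers and gauge above 1 N and contact force between gauge and guide_black above 1 N and z of gauge in the frame of guide_black below 0.065 m and x of gauge in the frame of guide_black between -0.015 and 0.015 m and y of gauge in the frame of guide_black between -0.05 and 0.05 m and angle between the x axis of gauge and the x axis of guide_black, either way round below 0.3 rad and angle between gauge's own z axis and vertical below 0.26 rad), for 0.1 s.
2. the blade, still held, is slid down the slot of the white guide to within 20 mm of its floor (contact force between the fingers and gauge above 1 N and z of gauge in the frame of guide_white below 0.03 m and x of gauge in the frame of guide_white between -0.015 and 0.015 m and y of gauge in the frame of guide_white between -0.05 and 0.05 m and angle between the x axis of gauge and the x axis of guide_white, either way round below 0.3 rad and angle between gauge's own z axis and vertical below 0.26 rad), for 0.1 s.
At the end, for the whole second after the job is handed in: The gauge stands released and still in the white guide's slot: tip within 10 mm of the slot's floor, within 15 mm of the slot's centre line and 50 mm of its middle, in line with the slot within 17 degrees and leaning less than 15 degrees; the tumbler within 30 mm of where it stood (z of gauge in the frame of guide_white below 0.02 m and x of gauge in the frame of guide_white between -0.015 and 0.015 m and y of gauge in the frame of guide_white between -0.05 and 0.05 m and angle between the x axis of gauge and the x axis of guide_white, either way round below 0.3 rad and angle between gauge's own z axis and vertical below 0.26 rad and contact force between the fingers and gauge below 0.1 N and linear speed of gauge below 0.03 m/s and distance of tumbler from where it was at the start of the episode below 0.03 m); the robot touches nothing.
It fails at once if the tumbler is shifted by more than 30 mm or tipped (distance of tumbler from where it was at the start of the episode above 0.03 m or angle between tumbler's own z axis and vertical above 0.35 rad).
It also fails if it takes over 48 s, if anything falls off the work surface, if the arm or the gripper's body presses on something with over 40 N, if the wrist force passes 120 N, or if a joint passes its speed limit or range.

## Working session

There is one attempt and no reset: what is moved stays moved. The work goes in short steps, Python scripts to look and compute and a shell command to move; the robot and the scene stay as the last step left them, time stands still between calls to the robot, and variables do not carry over. Pictures are saved under pics/ and viewed, at most 10 in all, crops included, and the job is handed in when it is done.

```bash
ls; mkdir -p pics
python3 - <<'E'
from rig import ctrl
import cv2,numpy as np
for n in ("scene","top"):
    p,d=ctrl.capture(n); cv2.imwrite(f"pics/{n}0.png",p); np.savez(f"{n}0.npz",p=p,d=d)
    c=ctrl.get_calibration(n); print(n,c)
print(ctrl.sense())
E
```

```text
pics
scene {'K': array([[547.71578281,   0.        , 317.7683205 ],
       [  0.        , 547.71578281, 238.54403985],
       [  0.        ,   0.        ,   1.        ]]), 'D': array([-0.15819092,  0.        ,  0.        ,  0.        ,  0.        ]), 'origin': array([ 882.52331734, -625.88429205,  752.69760833]), 'rotation': array([-0.36619087,  0.90043899,  0.21381158, -0.09694574])}
top {'K': array([[554.83829514,   0.        , 309.6084351 ],
       [  0.        , 554.83829514, 236.53742393],
       [  0.        ,   0.        ,   1.        ]]), 'D': array([-0.0273269,  0.       ,  0.       ,  0.       ,  0.       ]), 'origin': array([452.06144464, -11.53513437, 870.13346729]), 'rotation': array([ 0.05024181, -0.69596428,  0.71456352, -0.05008438])}
{'time_s': 0.1, 'joints': array([ 1.12162662e+00,  3.13385527e-01,  1.49837233e+00,  2.48911597e-05,
        1.33100627e+00, -2.23414592e-01]), 'dq': array([ 0.00108828, -0.00247221, -0.0019246 ,  0.0019954 ,  0.00039514,
       -0.00096241]), 'tau': array([ 2.62401896e-03, -4.12902868e+01, -2.60140854e+01, -2.62124213e-04,
        3.10151350e-03,  2.02114006e-07]), 'eef_pos': array([117.42597524, 511.45865198, 230.79244076]), 'ee_rot': array([-2.04698355e-04,  1.12640932e-01,  9.93635586e-01, -5.48940259e-04]), 'force': array([ 0.36455343,  0.2731958 , -0.58103415]), 'wrist_torque': array([0.02544442, 0.00154921, 0.04662522]), 'grip_force': 0.0, 'grip_width': 0.996601447320319}
```

View pics/top0.png

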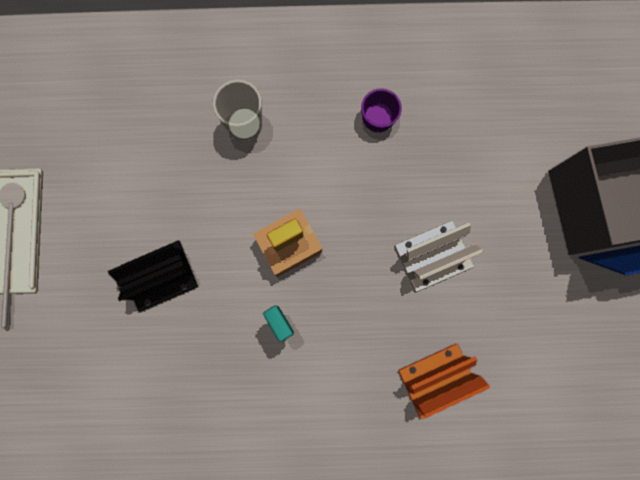

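View pics/scene0.png

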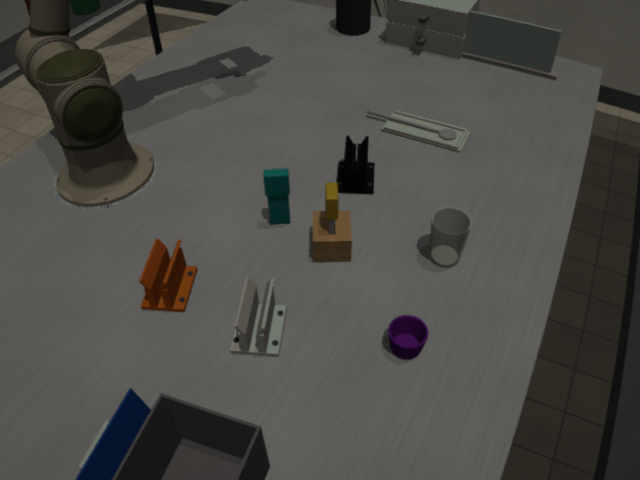

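The top view shows the yellow handle at (285,234) in its stand, the black guide at (155,275), the white guide at (437,257) and the tumbler at (240,110). The orange (443,380) and turquoise (279,324) look-alikes are also visible. The scene view agrees.

```bash
cat > h.py <<'E'
import cv2,numpy as np
from rig import ctrl
from scipy.spatial.transform import Rotation as R
def cal(n):
    c=ctrl.get_calibration(n); q=c["rotation"]; return c["K"],c["D"],np.array(c["origin"]),R.from_quat([q[1],q[2],q[3],q[0]]).as_matrix()
def cloud(n,d):
    K,D,o,M=cal(n); v,u=np.mgrid[:480,:640]
    uv=np.stack([u,v],-1).reshape(-1,1,2).astype(np.float64)
    r=cv2.undistortPoints(uv,K,D).reshape(480,640,2)
    r=np.dstack([r,np.ones((480,640))]); W=(r*d[...,None])@M.T+o; W[d<=0]=np.nan
    return W
def rect(P):
    (c,s,a)=cv2.minAreaRect(P[:,:2].astype(np.float32)); return np.round(c,1),np.round(s,1),round(a,1)
E
python3 - <<'E'
from h import *
for n in ("top","scene"):
    f=np.load(f"{n}0.npz"); W=cloud(n,f["d"]); p=f["p"]; hsv=cv2.cvtColor(p,cv2.COLOR_BGR2HSV)
    K,D,o,M=cal(n); print(n,np.round(M,3).tolist())
    box=dict(top=dict(g=(262,215,310,255),b=(105,238,202,315),w=(390,218,488,295),t=(208,75,270,145)),scene=dict(g=(322,178,342,222),b=(330,130,380,198),w=(225,270,295,360),t=(425,200,475,270)))[n]
    for k,(x0,y0,x1,y1) in box.items():
        w=W[y0:y1,x0:x1].reshape(-1,3); h=hsv[y0:y1,x0:x1].reshape(-1,3); ok=~np.isnan(w[:,0])
        if k=="g": ok&=(h[:,1]>150)&(h[:,0]>21)&(h[:,0]<35)
        P=w[ok]; 
        print(k,len(P),"zpct",np.round(np.percentile(P[:,2],[1,50,90,98,100]),0))
        for zl,zh in ((5,200),(20,200),(60,200),(72,90),(132,150)):
            Q=P[(P[:,2]>zl)&(P[:,2]<zh)]
            if len(Q)>15: print("  ",zl,zh,len(Q),*rect(Q))
E
```

```text
top [[-0.026, -0.99, 0.142], [-1.0, 0.026, -0.002], [-0.002, -0.142, -0.99]]
g 429 zpct [138. 140. 142. 143. 144.]
   5 200 429 [563.7  20.6] [18.7 42.8] 26.5
   20 200 429 [563.7  20.6] [18.7 42.8] 26.5
   60 200 429 [563.7  20.6] [18.7 42.8] 26.5
   132 150 429 [563.7  20.6] [18.7 42.8] 26.5
b 7444 zpct [-3.  4. 75. 80. 83.]
   5 200 3685 [510.4 232. ] [ 95.  122.8] 20.6
   20 200 2624 [520.4 224.2] [ 49.2 100.4] 22.4
   60 200 1582 [520.5 224. ] [ 49.2 100.1] 22.4
   72 90 887 [520.5 224. ] [ 49.2 100.1] 22.4
w 7523 zpct [-2.  3. 75. 80. 83.]
   5 200 3581 [ 545.1 -205.5] [113.1 112.9] 9.7
   20 200 1687 [ 540.3 -206.2] [ 48.1 100.9] 21.5
   60 200 1483 [ 540.3 -206.3] [ 48.1 100.7] 21.5
   72 90 904 [ 540.2 -206.2] [ 48.1 100.4] 21.5
t 4327 zpct [-3.  6. 92. 96. 99.]
   5 200 2249 [764.6  88.9] [72.  71.4] 77.6
   20 200 1873 [764.9  89.2] [69.5 72.4] 89.9
   60 200 1165 [764.9  89.2] [69.5 72.4] 89.9
   72 90 425 [763.2  87.7] [65.8 67.7] 87.0
scene [[0.89, 0.314, -0.331], [0.456, -0.64, 0.618], [-0.018, -0.701, -0.713]]
g 423 zpct [ 31. 135. 140. 141. 143.]
   5 200 422 [535.1 
[... 179 characters left out ...]
   6.  74. 139. 143.]
   5 200 1708 [544.9 166.5] [ 79.6 323.8] 22.1
   20 200 1071 [549.1 141.5] [ 53.7 277.3] 17.8
   60 200 572 [549.1 141.5] [ 53.7 277.3] 17.8
   72 90 258 [522.4 222.9] [ 48.1 103.8] 21.8
   132 150 126 [567.6  23.6] [12.3 42.1] 25.7
w 6264 zpct [-4.  2. 70. 78. 81.]
   5 200 2999 [ 542.5 -206.7] [ 80.9 103.5] 21.7
   20 200 1776 [ 542.7 -206.6] [ 48.8 103.5] 21.5
   60 200 978 [ 542.4 -205.9] [ 48.8 101.9] 21.5
   72 90 561 [ 542.5 -206.1] [ 48.8 100.8] 21.5
t 3494 zpct [-3. 29. 89. 95. 97.]
   5 200 2011 [765.4  87.8] [70.9 73.3] 12.0
   20 200 1857 [765.4  87.8] [70.9 73.3] 12.0
   60 200 1186 [765.4  87.8] [70.9 73.3] 12.0
   72 90 548 [766.6  87. ] [72.5 66.8] 79.7
```

```bash
cat >> h.py <<'E'
def plan(x,y,z,yaw):
    "shift in tool axes (normalised) and spin to bring tool to xyz with tool y at world angle yaw (deg, mod 180)"
    s=ctrl.sense(); q=s["ee_rot"]; M=R.from_quat([q[1],q[2],q[3],q[0]]).as_matrix()
    d=M.T@(np.array([x,y,z])-s["eef_pos"]); cur=np.degrees(np.arctan2(M[1,1],M[0,1]))
    t=-((yaw-cur+90)%180-90)
    print("t",round(s["time_s"],2),"pos",np.round(s["eef_pos"],1),"yaw",round(cur,2),"tilt",np.round(M[:2,2],4),"rows",np.round(d/200,4),"spin",round(t/180,4),"F",np.round(s["force"],1),"grip",round(s["grip_width"],3),round(s["grip_force"],1),"j",np.round(s["joints"],2))
E
python3 -m pendant '[[[-0.91,-0.63,0,0.28,1],[-0.91,-0.63,0,0.28,1],[-0.91,-0.63,0,0.28,1],[-0.91,-0.63,0,0.28,1],[-0.91,-0.63,0,0.28,1],[-0.91,-0.63,0,0.28,1],[-0.91,-0.63,0,0.28,1]]]' 40
python3 -c "
from h import *; plan(565,19.5,190,26)"
```

```text
time_s: 0.8
eef_pos: [267.0, 347.6, 231.1]
ee_rot: [-0.0, 0.526, 0.85, -0.0]
force: [0.4, 0.2, 0.5]
grip_width: 0.997
grip_force: 0.0
t 0.8 pos [267.  347.6 231.1] yaw 26.52 tilt [-0.0004 -0.0002] rows [-2.1332  0.6007  0.2055] spin 0.0029 F [0.4 0.2 0.5] grip 0.997 0.0 j [0.65 0.12 1.74 0.   1.28 0.18]
```

```bash
python3 -m pendant '[[[-1,0.3,0,0.003,1],[-1,0.3,0,0.003,1],[-1,0.3,0,0.003,1],[-1,0.3,0,0.003,1],[-1,0.3,0,0.003,1],[-1,0.3,0,0.003,1]]]'
python3 -m pendant '[[[-1,0.3,0,0,1],[-1,0.3,0,0,1],[-1,0.3,0,0,1],[-1,0.3,0,0,1],[-1,0.3,0,0,1],[-1,0.3,0,0,1]]]'
python3 -c "
from h import *; plan(565,19.5,190,26)"
```

```text
time_s: 1.4
eef_pos: [410.4, 195.9, 230.9]
ee_rot: [-0.0, 0.529, 0.849, -0.0]
force: [-0.9, 0.5, 0.4]
grip_width: 1.001
grip_force: 0.0
time_s: 2.0
eef_pos: [551.9, 44.1, 230.7]
ee_rot: [-0.001, 0.528, 0.849, -0.0]
force: [0.7, 0.5, -0.3]
grip_width: 1.001
grip_force: 0.0
t 2.0 pos [551.9  44.1 230.7] yaw 26.22 tilt [-0.0013  0.0005] rows [-0.1393  0.0045  0.2034] spin 0.0012 F [ 0.7  0.5 -0.3] grip 1.001 0.0 j [-0.13  0.38  1.41  0.    1.36 -0.59]
```

```bash
python3 -m pendant '[[[-0.139,0.0045,0.2,0.001,1],[-0.139,0.0045,0.2,0.001,1],[-0.139,0.0045,0.3,0.001,1],[-0.139,0.0045,0.45,0.001,1],[-0.139,0.0045,0.6,0.001,1],[-0.139,0.0045,0.673,0.001,1],[-0.139,0.0045,0.673,0.001,1],[-0.139,0.0045,0.673,0.001,1]]]'
python3 - <<'E'
from h import *
plan(565,19.5,96,26)
p,d=ctrl.capture("scene"); cv2.imwrite("pics/s1.png",cv2.resize(p[130:290,240:440],None,fx=3.5,fy=3.5))
E
```

```text
time_s: 2.8
eef_pos: [565.1, 20.1, 98.1]
ee_rot: [0.001, 0.529, 0.848, 0.0]
force: [-0.8, 0.1, 0.2]
grip_width: 1.0
grip_force: 0.0
t 2.8 pos [565.1  20.1  98.1] yaw 26.07 tilt [0.0012 0.    ] rows [-0.0027 -0.0017  0.0104] spin 0.0004 F [-0.8  0.1  0.2] grip 1.0 0.0 j [-0.17  0.53  1.54  0.    1.07 -0.63]
```

View pics/s1.png

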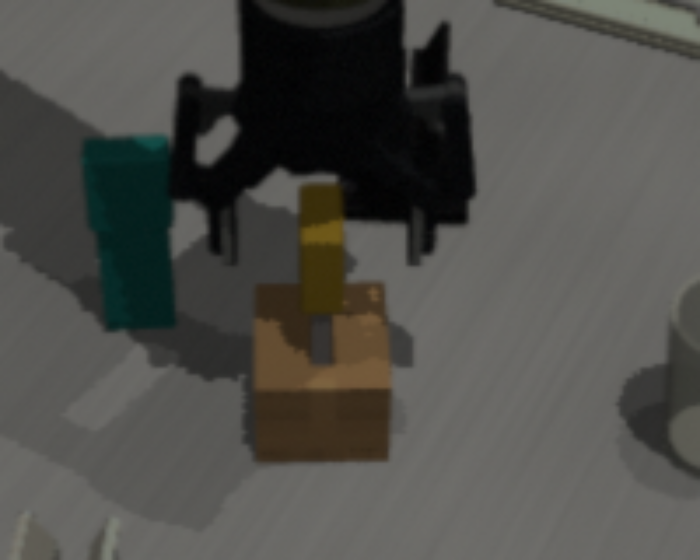

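The crop shows the handle (crop 322,245) centred between the open fingers (228 and 415), clear of the turquoise one. I'll close and then lift.

```bash
python3 -m pendant '[[[0,0,0,0,0],[0,0,0,0,0],[0,0,0,0,0],[0,0,0,0,0],[0,0,0,0,0],[0,0,0,0,0],[0,0,0,0,0],[0,0,0,0,0],[0,0,0,0,0],[0,0,0,0,0]]]' 50
python3 -c "
from h import *; plan(565,19.5,190,26)"
```

```text
time_s: 3.85
eef_pos: [565.2, 18.6, 96.9]
ee_rot: [0.0, 0.53, 0.848, 0.0]
force: [0.1, 0.2, 4.5]
grip_width: 0.253
grip_force: 49.3
t 3.85 pos [565.2  18.6  96.9] yaw 25.94 tilt [ 0.0005 -0.0001] rows [ 0.0046  0.0012 -0.4653] spin -0.0003 F [0.1 0.2 4.5] grip 0.253 49.3 j [-0.17  0.54  1.54 -0.    1.07 -0.63]
```

```bash
python3 -m pendant '[[[0,0,-0.08,0,0],[0,0,-0.16,0,0],[0,0,-0.24,0,0],[0,0,-0.32,0,0],[0,0,-0.4,0,0],[0,0,-0.52,0,0],[0,0,-0.52,0,0],[0,0,-0.52,0,0]]]'
python3 - <<'E'
from h import *
plan(521.4,223.5,200,22.3)
p,d=ctrl.capture("scene"); cv2.imwrite("pics/s2.png",cv2.resize(p[90:290,240:440],None,fx=3,fy=3))
W=cloud("scene",d); h=cv2.cvtColor(p,cv2.COLOR_BGR2HSV)
m=(h[...,1]>150)&(h[...,0]>21)&(h[...,0]<35)&(W[...,2]>120); P=W[m]; print(len(P),P.min(0),P.max(0),rect(P))
E
```

```text
time_s: 4.65
eef_pos: [564.7, 18.7, 199.6]
ee_rot: [-0.001, 0.53, 0.848, -0.0]
force: [-0.9, -0.4, -1.3]
grip_width: 0.252
grip_force: 49.3
t 4.65 pos [564.7  18.7 199.6] yaw 25.94 tilt [-0.0013  0.0002] rows [ 1.0157  0.2534 -0.0015] spin 0.0202 F [-0.9 -0.4 -1.3] grip 0.252 49.3 j [-0.17  0.43  1.42 -0.    1.3  -0.63]
535 [ -34.40072131 -104.32981654  172.64062607] [584.51588126 210.03814222 449.70812381] (array([284.7, -34.8]), array([336.4, 555.4]), 69.4)
```

View pics/s2.png

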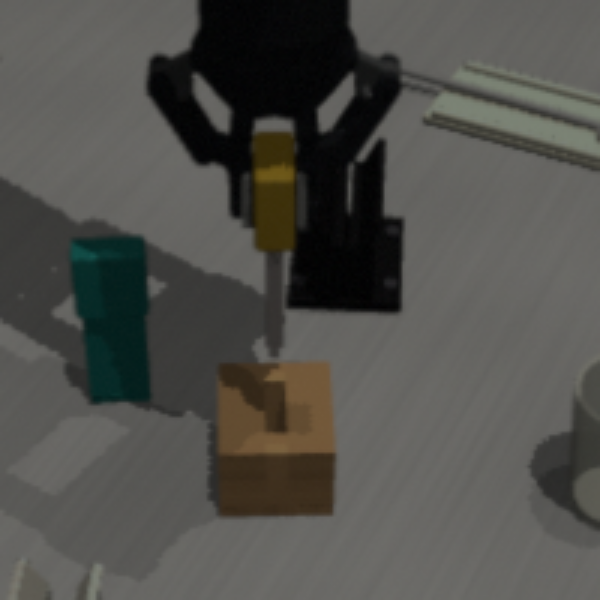

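The gauge is held upright and clear of the stand (tip at crop 275,355). Next I move over the black guide.

```bash
python3 -m pendant '[[[0.2,0.05,0,0.02,0],[0.4,0.1,0,0.02,0],[0.6,0.15,0,0.02,0],[0.8,0.2,0,0.02,0],[1,0.253,0,0.02,0],[1,0.253,0,0.02,0],[1,0.253,0,0.02,0],[1,0.253,0,0.02,0]]]'
python3 - <<'E'
from h import *
plan(521.4,223.5,175,22.3)
for n in ("top","scene"):
    p,d=ctrl.capture(n); W=cloud(n,d); h=cv2.cvtColor(p,cv2.COLOR_BGR2HSV); w=W.reshape(-1,3)
    near=np.hypot(w[:,0]-521,w[:,1]-223)<70
    Q=w[near&(w[:,2]>72)&(w[:,2]<84)]; print(n,"guide",len(Q),*rect(Q))
    h=h.reshape(-1,3)
    Q=w[near&(w[:,2]>175)&(w[:,2]<250)&(h[:,1]>150)&(h[:,0]>21)&(h[:,0]<35)]
    if len(Q)>10: print("handle",len(Q),*rect(Q),np.round([Q[:,2].min(),Q[:,2].max()]))
    Q=w[near&(w[:,2]>118)&(w[:,2]<170)]
    if len(Q)>10: print("blade",len(Q),*rect(Q))
    cv2.imwrite(f"pics/{n}3.png",cv2.resize(p[90:290,240:440] if n=="scene" else p[180:340,60:260],None,fx=3,fy=3))
E
```

```text
time_s: 5.5
eef_pos: [523.0, 219.7, 199.8]
ee_rot: [-0.0, 0.557, 0.83, -0.001]
force: [1.1, -0.1, -1.5]
grip_width: 0.255
grip_force: 49.1
t 5.5 pos [523.  219.7 199.8] yaw 22.29 tilt [-0.0015 -0.0006] rows [ 0.0206 -0.0002  0.124 ] spin -0.0 F [ 1.1 -0.1 -1.5] grip 0.255 49.1 j [ 0.19  0.43  1.41 -0.    1.3  -0.2 ]
top guide 570 [522.1 219.7] [48.5 90.3] 22.8
blade 192 [519.3 213.9] [ 9.4 32.3] 40.2
scene guide 256 [522.3 223.3] [ 48.  103.8] 21.8
handle 356 [523.8 218. ] [22.2 46.1] 24.1 [192. 245.]
blade 112 [530.6 203.1] [10.   9.6] 16.5
```

View pics/scene3.png

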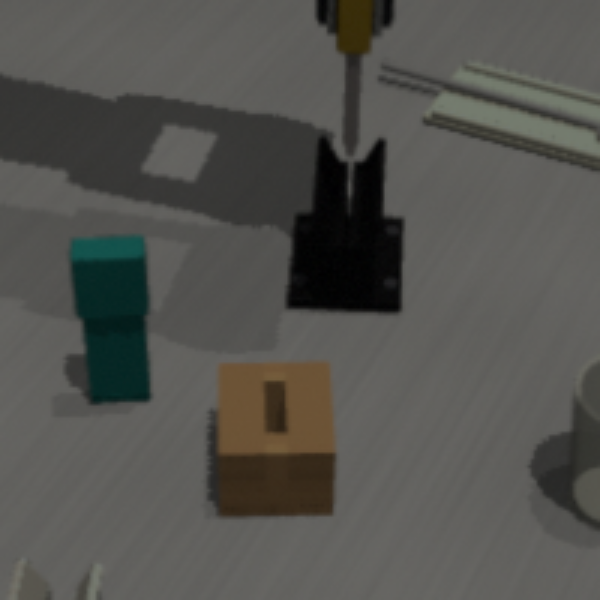

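```bash
python3 -m pendant '[[[0.02,0,0.08,0,0],[0.02,0,0.16,0,0],[0.02,0,0.2,0,0],[0.02,0,0.22,0,0],[0.02,0,0.235,0,0],[0.02,0,0.25,0,0],[0.02,0,0.255,0,0],[0.02,0,0.26,0,0],[0.02,0,0.265,0,0],[0.02,0,0.265,0,0]]]'
python3 -c "
from h import *; plan(521.4,223.5,145,22.3)"
```

```text
time_s: 6.6
eef_pos: [521.5, 224.3, 147.6]
ee_rot: [-0.0, 0.557, 0.831, -0.0]
force: [-0.3, 0.4, -1.9]
grip_width: 0.252
grip_force: 49.3
t 6.6 pos [521.5 224.3 147.6] yaw 22.35 tilt [-0.0001 -0.    ] rows [-0.0035 -0.0021  0.0132] spin 0.0003 F [-0.3  0.4 -1.9] grip 0.252 49.3 j [ 0.2   0.48  1.48 -0.    1.18 -0.19]
```

```bash
python3 -m pendant '[[[0,0,0.005,0,0],[0,0,0.01,0,0],[0,0,0.015,0,0],[0,0,0.018,0,0],[0,0,0.018,0,0]]]'
python3 -c "
from h import *; plan(521.4,223.5,145,22.3)"
```

```text
time_s: 7.1
eef_pos: [521.7, 224.3, 145.0]
ee_rot: [0.0, 0.557, 0.831, 0.0]
force: [-2.5, -0.7, 5.5]
grip_width: 0.255
grip_force: 50.1
t 7.1 pos [521.7 224.3 145. ] yaw 22.35 tilt [0.0008 0.0001] rows [-0.0034 -0.0029 -0.0002] spin 0.0003 F [-2.5 -0.7  5.5] grip 0.255 50.1 j [ 0.2   0.48  1.48 -0.    1.17 -0.19]
```

```bash
python3 -m pendant '[[[0,0,0.004,0,0],[0,0,0.008,0,0],[0,0,0.01,0,0],[0,0,0.01,0,0],[0,0,0.01,0,0]]]'
python3 -c "
from h import *; plan(521.4,223.5,145,22.3)"
```

```text
time_s: 7.6
eef_pos: [521.8, 224.4, 144.8]
ee_rot: [0.001, 0.557, 0.831, 0.001]
force: [-7.1, -2.1, 20.1]
grip_width: 0.252
grip_force: 52.0
t 7.6 pos [521.8 224.4 144.8] yaw 22.36 tilt [0.002  0.0004] rows [-0.0035 -0.0038 -0.001 ] spin 0.0003 F [-7.1 -2.1 20.1] grip 0.252 52.0 j [ 0.2   0.48  1.48 -0.    1.17 -0.19]
```

The blade is jammed at about 20 N. I'll lift it out.

```bash
python3 -m pendant '[[[0,0,-0.05,0,0],[0,0,-0.12,0,0],[0,0,-0.2,0,0],[0,0,-0.28,0,0],[0,0,-0.28,0,0],[0,0,-0.28,0,0]]]'
python3 -c "
from h import *; plan(541.6,-206.2,200,21.5)"
```

```text
time_s: 8.2
eef_pos: [521.4, 224.2, 197.6]
ee_rot: [-0.0, 0.557, 0.831, -0.0]
force: [1.0, 0.9, -1.8]
grip_width: 0.251
grip_force: 49.2
t 8.2 pos [521.4 224.2 197.6] yaw 22.34 tilt [-0.0003 -0.0001] rows [-2.029  -0.7249 -0.0119] spin 0.0047 F [ 1.   0.9 -1.8] grip 0.251 49.2 j [ 0.2   0.43  1.42 -0.    1.29 -0.19]
```

```bash
python3 -m pendant '[[[-0.2,-0.07,-0.01,0.005,0],[-0.4,-0.14,-0.01,0.005,0],[-0.6,-0.21,-0.01,0.005,0],[-0.8,-0.29,-0.01,0.005,0],[-1,-0.36,-0.01,0.005,0],[-1,-0.36,-0.01,0.005,0],[-1,-0.36,-0.01,0.005,0]]]'
python3 -m pendant '[[[-0.2,-0.07,0,0,0],[-0.4,-0.14,0,0,0],[-0.6,-0.21,0,0,0],[-0.8,-0.29,0,0,0],[-1,-0.36,0,0,0],[-1,-0.36,0,0,0],[-1,-0.36,0,0,0],[-1,-0.36,0,0,0]]]'
python3 - <<'E'
from h import *
plan(541.6,-206.2,200,21.5)
p,d=ctrl.capture("scene"); W=cloud("scene",d); h=cv2.cvtColor(p,cv2.COLOR_BGR2HSV).reshape(-1,3); w=W.reshape(-1,3)
near=np.hypot(w[:,0]-541,w[:,1]+206)<80
Q=w[near&(w[:,2]>72)&(w[:,2]<84)]; print("guide",len(Q),*rect(Q))
Q=w[near&(w[:,2]>190)&(w[:,2]<250)&(h[:,1]>150)&(h[:,0]>21)&(h[:,0]<35)]
print("handle",len(Q),*rect(Q))
cv2.imwrite("pics/s4.png",cv2.resize(p[180:380,160:360],None,fx=3,fy=3))
E
```

```text
time_s: 8.9
eef_pos: [530.6, 11.4, 199.1]
ee_rot: [-0.001, 0.564, 0.826, -0.0]
force: [-1.0, 0.7, -1.9]
grip_width: 0.254
grip_force: 49.4
time_s: 9.7
eef_pos: [537.3, -198.8, 199.7]
ee_rot: [-0.0, 0.562, 0.827, 0.0]
force: [0.7, 0.1, -1.4]
grip_width: 0.253
grip_force: 49.4
t 9.7 pos [ 537.3 -198.8  199.7] yaw 21.56 tilt [-0.0006  0.0008] rows [-0.0425  0.0063 -0.0013] spin 0.0003 F [ 0.7  0.1 -1.4] grip 0.253 49.4 j [-0.56  0.44  1.4   0.    1.3  -0.94]
guide 519 [ 542.6 -206.8] [ 48.8 100.5] 21.9
handle 644 [ 534.6 -202.5] [23.3 46.4] 44.9
```

View pics/s4.png

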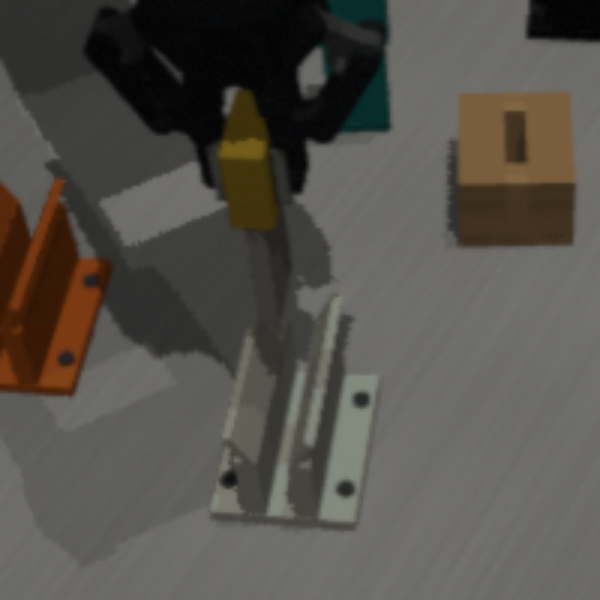

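The blade (crop 275,330) is over the near-robot end of the white mouth, but the fit of the handle rectangle looks odd. I'll overlay the expected upright gauge to check for tilt.

Run:
```python
from h import *
s=ctrl.sense(); T=s["eef_pos"]; K,D,o,M=cal("scene"); p,d=ctrl.capture("scene")
a=np.radians(21.56); ex=np.array([np.cos(a),np.sin(a),0]); ey=np.array([-np.sin(a),np.cos(a),0]); ez=np.array([0,0,1.])
b=p.copy(); b=cv2.resize(b[180:380,160:360],None,fx=3,fy=3)
for (hx,hy,z0,z1,c) in ((11,23,80,130,(0,0,255)),(5,20,0,80,(0,255,0))):
    V=[T-86.8*ez+ i*hx*ex+j*hy*ey+z*ez for z in (z0,z1) for i,j in ((-1,-1),(1,-1),(1,1),(-1,1))]
    uv=cv2.projectPoints(np.array(V),cv2.Rodrigues(M.T)[0],-M.T@o,K,D)[0].reshape(-1,2); uv=((uv-[160,180])*3).astype(int)
    for i in range(4):
        for e in ((i,(i+1)%4),(i+4,(i+1)%4+4),(i,i+4)): cv2.line(b,tuple(map(int,uv[e[0]])),tuple(map(int,uv[e[1]])),c,1)
cv2.imwrite("pics/s5.png",b)
W=cloud("scene",d).reshape(-1,3); L=(W-(T-86.8*ez))@np.array([ex,ey,ez]).T
h=cv2.cvtColor(p,cv2.COLOR_BGR2HSV).reshape(-1,3); y=(h[:,1]>150)&(h[:,0]>21)&(h[:,0]<35)
for z in range(8,136,12):
    Q=L[(abs(L[:,2]-z)<6)&(abs(L[:,0])<(14 if z>78 else 12))&(abs(L[:,1])<40)&(y|(z<78))]
    if len(Q)>5: print(z,len(Q),np.round(np.percentile(Q[:,0],[3,50,97]),1),np.round(np.percentile(Q[:,1],[3,50,97]),1))
```

```text
8 44 [-2.9  3.9  5.1] [-18.6 -17.   18.9]
20 69 [-3.   4.4  5.3] [-18.7 -12.8  16.2]
32 70 [-2.7  4.5  5.3] [-18.7 -13.2  19.7]
44 72 [-2.4  4.6  5.1] [-18.1 -10.8  18.6]
56 65 [-2.7  4.5  5.3] [-19.  -15.1  16.4]
68 43 [-3.1  2.   5. ] [-19.1 -17.3 -10.1]
80 38 [-8.   3.3 11.1] [-21.9 -20.1 -10.4]
92 93 [-7.4  2.9 11.1] [-22.1 -20.3 -14.5]
104 101 [-8.8  2.5 11.1] [-22.  -20.3 -11.3]
116 97 [-8.7  3.1 11.2] [-22.3 -20.4 -13. ]
128 312 [-8.9 -0.6 10.8] [-21.1  -9.   18.6]
```

View pics/s5.png

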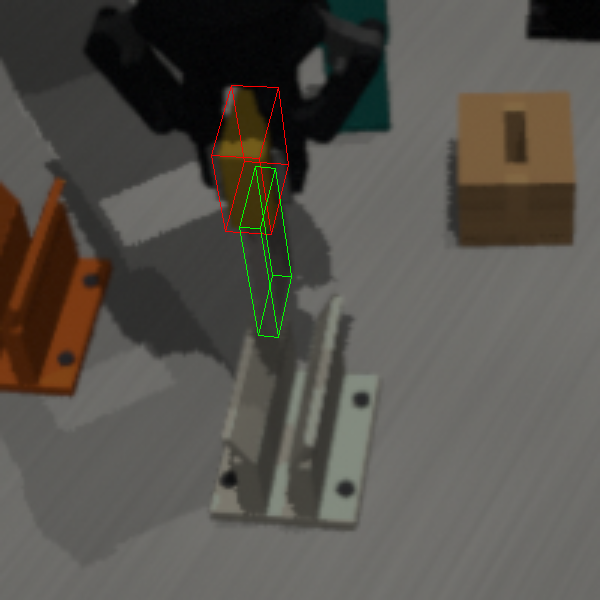

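The model overlay matches: the gauge is upright and centred in the grip to about 1 mm. I'll shift it along the slot and descend.

```bash
python3 -m pendant '[[[-0.042,0.006,0,0,0],[-0.042,0.006,0.05,0,0],[-0.042,0.006,0.1,0,0],[-0.042,0.006,0.15,0,0],[-0.042,0.006,0.2,0,0],[-0.042,0.006,0.24,0,0],[-0.042,0.006,0.27,0,0],[-0.042,0.006,0.3,0,0],[-0.042,0.006,0.3,0,0]]]'
python3 -c "
from h import *; plan(541.6,-206.2,97,21.5)"
```

```text
time_s: 10.7
eef_pos: [541.0, -207.8, 139.3]
ee_rot: [-0.001, 0.563, 0.826, -0.0]
force: [-0.6, -0.1, -2.1]
grip_width: 0.252
grip_force: 49.5
t 10.7 pos [ 541.  -207.8  139.3] yaw 21.44 tilt [-0.001   0.0006] rows [0.0061 0.0057 0.2116] spin -0.0003 F [-0.6 -0.1 -2.1] grip 0.252 49.5 j [-0.57  0.51  1.45 -0.    1.18 -0.94]
```

Tip at z≈52, inside the slot with no contact force. Continuing down.

```bash
python3 -m pendant '[[[0,0.004,0.03,0,0],[0,0.004,0.06,0,0],[0,0.004,0.09,0,0],[0,0.004,0.12,0,0],[0,0.004,0.15,0,0],[0,0.004,0.17,0,0],[0,0.004,0.185,0,0],[0,0.004,0.195,0,0],[0,0.004,0.2,0,0],[0,0.004,0.205,0,0],[0,0.004,0.205,0,0]]]'
python3 -c "
from h import *; plan(541.6,-206.2,97,21.5)"
```

```text
time_s: 11.8
eef_pos: [542.0, -207.6, 99.1]
ee_rot: [0.0, 0.563, 0.826, -0.0]
force: [-0.6, 0.3, -2.0]
grip_width: 0.252
grip_force: 49.5
t 11.8 pos [ 542.  -207.6   99.1] yaw 21.44 tilt [ 0.0001 -0.0001] rows [0.0075 0.0006 0.0106] spin -0.0003 F [-0.6  0.3 -2. ] grip 0.252 49.5 j [-0.57  0.56  1.49 -0.    1.09 -0.94]
```

```bash
python3 -m pendant '[[[0,0,0.005,0,0],[0,0,0.01,0,0],[0,0,0.013,0,0],[0,0,0.013,0,0]]]'
python3 -c "
from h import *; plan(541.6,-206.2,97,21.5)"
```

```text
time_s: 12.2
eef_pos: [542.1, -207.7, 97.0]
ee_rot: [0.0, 0.563, 0.826, -0.0]
force: [-0.6, 0.4, 3.4]
grip_width: 0.25
grip_force: 50.0
t 12.2 pos [ 542.1 -207.7   97. ] yaw 21.45 tilt [ 0.0003 -0.0003] rows [ 0.0079  0.0004 -0.0002] spin -0.0003 F [-0.6  0.4  3.4] grip 0.25 50.0 j [-0.57  0.57  1.49 -0.    1.09 -0.94]
```

On the floor (z contact). Release and retreat upward.

```bash
python3 -m pendant '[[[0,0,0,0,0.3],[0,0,0,0,0.4],[0,0,0,0,0.55],[0,0,0,0,0.8],[0,0,0,0,0.8],[0,0,0,0,0.8],[0,0,0,0,0.8],[0,0,0,0,0.8]]]'
python3 -m pendant '[[[0,0,-0.05,0,0.8],[0,0,-0.15,0,0.8],[0,0,-0.3,0,0.8],[0,0,-0.5,0,0.8],[0,0,-0.7,0,0.8],[0,0,-0.7,0,0.8],[0,0,-0.7,0,0.8],[0,0,-0.7,0,0.8],[0,0,-0.7,0,0.8]]]'
python3 - <<'E'
from h import *
plan(541.6,-206.2,240,21.5)
p,d=ctrl.capture("scene"); w=cloud("scene",d).reshape(-1,3); h=cv2.cvtColor(p,cv2.COLOR_BGR2HSV).reshape(-1,3)
Q=w[(np.hypot(w[:,0]-541,w[:,1]+206)<60)&(w[:,2]>84)&(h[:,1]>150)&(h[:,0]>21)&(h[:,0]<35)]
print("handle",len(Q),*rect(Q),Q[:,2].min(),Q[:,2].max())
cv2.imwrite("pics/s6.png",p)
E
```

```text
time_s: 13.0
eef_pos: [542.0, -207.7, 96.5]
ee_rot: [0.0, 0.563, 0.826, -0.0]
force: [-0.0, 0.1, 0.4]
grip_width: 0.802
grip_force: 0.0
time_s: 13.9
eef_pos: [541.7, -207.4, 235.4]
ee_rot: [-0.001, 0.563, 0.826, -0.0]
force: [-0.3, -0.5, 0.3]
grip_width: 0.796
grip_force: 0.0
t 13.9 pos [ 541.7 -207.4  235.4] yaw 21.44 tilt [-0.0019  0.0012] rows [ 0.0059  0.002  -0.0231] spin -0.0003 F [-0.3 -0.5  0.3] grip 0.796 0.0 j [-0.57  0.43  1.32 -0.    1.39 -0.94]
handle 679 [ 544.8 -213. ] [27.3 60.3] 13.1 92.12202010190424 433.3483558805624
```

View pics/s6.png

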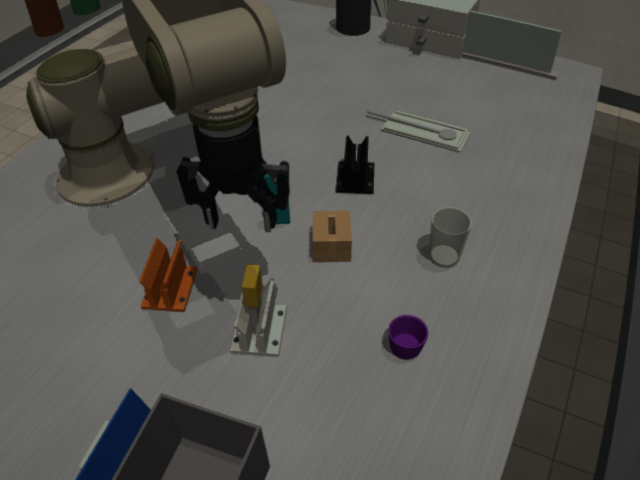

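The gauge stands upright in the white guide (252,287), the gripper is clear above it, and the tumbler (450,235) has not moved. Handing in.

```bash
python3 -c "
from rig import ctrl; print(ctrl.finish_job())"
```

```text
the job is handed in; nothing more can be done
None
```

I jammed the gauge in the black guide's mouth at about 20 N, then slid it to the floor of the white guide's slot and left it standing there, released. The tumbler was untouched, and I handed the job in at about 14 s; no verdict came back.

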